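# Fetch the sample block through the top half of the cell's split door

### The job

Leaving the bottom half of the cell's split door bolted shut, first swing its top half wide open, then flip the red cam lever all the way over to free the sample tray, and draw the tray right out over the bottom half by its black tab. Lift the yellow-ribbed block off the tray and set it down upright (without dropping it) in the middle of the glass plate, then push the empty tray fully home again, leaving the top half wide open and the lever flipped over. Do not disturb the dark spare block, the tape roll or the black jar.

Things in the scene. Friction and masses are not known exactly. Their poses are not given: they have to be found in the camera images.
- cell: Fixed blue and cream bench-top cell, 240 deep (x), 225 wide (y -130 to +95), 200 mm high. Origin on the table under the middle of the front opening (y -80 to 80 mm); own x into the cell, y left seen from the front. Split door: top half z 108-200, bottom half 12-104 mm. Cream column on the right, y -130 to -80, top z 165 mm. Clear roof, top z 204 mm, over x 80-240; open above x 0-80 mm.
- top_door (a joint): Top half of the door: blue panel 166 wide, 92 high, 12 mm thick, top edge z = 200 mm. Hinge at the left (cell x = -6, y = 86 mm). 0 closed; grows as its right edge swings out to the front and round to the left (clockwise from above); 1.57 square to the front, stop at 1.9 rad. Starts at 0 to 0.12. No latch, friction 0.08 N m, stays where left. Closed, it stops the tray.
- top_handle (a point): On the axis of the top half's handle, at z = 175 mm: upright steel round bar 12 mm thick, z = 122 to 192 mm, its axis 35 mm off the panel's front face, carried by one bracket at its foot (z = 118 to 136 mm). Door closed: at cell x = -47, y = -50 mm. Can be pinched from above; the bar turns in the grip.
- top_hinge (a point): Point on the top half's hinge axis, at z = 175 mm (same height as top_handle).
- lower_door (a joint): Bottom half of the split door; 0 = shut. It is bolted and must stay shut.
- bolt (a joint): Brass slide bolt on the front of the bottom half; 0 = shot home in its steel keeper on the right. Leave it alone.
- cam_lever (a joint): Red lever on top of the right column, turning about a vertical axis at cell x = 35, y = -100 mm. 0 locked: arm points right (cell -y) and its steel cam blocks the pin on the tray's right side. Grows clockwise from above to the stop at 1.57 = free, arm pointing to the front (cell -x). Starts at 0 to 0.2. Friction 0.08 N m; stays where left.
- lever_knob (a point): On the axis of the lever's upright red round knob, 18 mm diameter, z = 179 to 207 mm, 55 mm from the pivot; this point is at z = 195 mm. The arm beneath the knob is at z = 178 to 187 mm.
- lever_pivot (a point): Point on the lever's pivot axis, at z = 195 mm.
- tray (a joint): Aluminium tray sliding out to the front (cell -x) over the bottom half: 0 fully home, 0.15 m stop, fully out. Friction 1.5 N. Floor 193 x 136 mm, its top at z = 114 mm, lips 8 mm high; home it spans cell x = 12 to 205 mm. Steel pin on its right side up to z = 182 mm.
- tray_tab (a point): Grip point on the tray's black upright tab: 10 mm thick (cell x), 24 mm wide (cell y), top at z = 185 mm; this point is in its middle at z = 165 mm, at cell x = 22 mm minus the tray's joint value, y = 0. 25 mm and more are free on both sides of it once the top half is open.
- block: Loose sample block on the tray: steel slab 44 (x) x 70 (y) x 14 mm high, with a yellow upright rib, 40 long (x), 14 thick (y), from 14 to 50 mm above the underside. Origin at the centre of the underside. 0.35 to 0.6 kg. Under the roof until the tray is out. Grip the rib across its 14 mm, from above.
- plate: Fixed green glass plate 140 x 140 x 12 mm with a white sheet of paper on it, lying on the table on the right. Origin at the centre of its underside; top at z = 12 mm. It may lie in either of two places (swapped with an open cardboard carton 120 x 120 x 35 mm).
- spare_block: Dark steel block with a black rib, same shape as the sample block, on the table in front of the cell. Leave it alone.
- tape_roll: Roll of tape, 90 mm across, 40 mm high, lying flat at the left. Leave it alone.
- jar: Black jar with a yellow cap, 56 mm across, 65 mm high, at the right of the cell towards the back. Leave it alone.
There are look-alikes about, which are no part of the job. What is meant by the plate is not orange, and is the larger of those in its own colour.

How it is judged:
On the way, in this order (a step that is already met when the one before it is completed fails the run):
1. the top half stands wide open (past 1.35 rad) with the bottom half still bolted shut (value of joint top_door above 1.35 rad and value of joint lower_door below 0.05 rad and value of joint bolt below 0.008 m), for 0.1 s.
2. the cam lever is flipped over (past 1.2 rad) (value of joint cam_lever above 1.2 rad), for 0.1 s.
3. the tray is drawn out over the bottom half (more than 120 mm) (value of joint tray above 0.12 m), for 0.1 s.
4. the block stands released and at rest in the middle of the glass plate (horizontal distance between block and plate below 0.032 m and z of block in the frame of plate between 0.007 and 0.018 m and angle between block's own z axis and vertical below 0.1 rad and contact force between block and the fingers below 0.05 N and linear speed of block below 0.02 m/s), for 0.2 s.
5. the tray is pushed home again (within 12 mm) (value of joint tray below 0.012 m), for 0.1 s.
At the end, for the whole second after the job is handed in: Block upright (0.1 rad), released, at rest on the plate, within 32 mm of its centre; tray home within 12 mm; top half open past 1.2 rad, cam lever past 1.1 rad; bottom half shut (below 0.05 rad), its bolt home within 8 mm (all of step 4 and value of joint top_door above 1.2 rad and value of joint cam_lever above 1.1 rad and value of joint tray below 0.012 m and value of joint lower_door below 0.05 rad and value of joint bolt below 0.008 m); the robot touches nothing.
It fails at once if the bottom half or its bolt is opened (value of joint lower_door above 0.05 rad or value of joint bolt above 0.008 m).
It fails at once if the block is dropped (falls freely faster than 0.45 m/s) (linear speed of block above 0.45 m/s and contact force between block and the fingers below 0.01 N).
It fails at once if the block is tipped over (angle between block's own z axis and vertical above 0.7 rad).
It fails at once if the spare block, tape roll or jar is pushed more than 30 mm (distance of any of spare_block, tape_roll, jar from where it was at the start of the episode above 0.03 m).
It also fails if it takes over 72 s, if anything falls off the work surface, if the arm or the gripper's body presses on something with over 40 N, if the wrist force passes 120 N, or if a joint passes its speed limit or range.

### The arm

A 6-joint arm with a two-finger parallel gripper is mounted at the origin on the work surface. World frame = base frame: x ahead of the robot, y to its left, z up, the work surface at z = 0. Lengths are in m, angles in rad, forces in N, time in s.
With the tool pointing down it reaches from about 0.4 to 0.925 m from the base axis. Payload 3.4 kg.
Tool frame: the origin (TCP) lies midway between the tips of the shut fingers; the grasp point (between the pads) lies 19 mm behind it; z points along the fingers, y is the line along which they close (so a half turn about z gives the same grasp; the last joint's range is limited). The gripper opens to 85 mm and grips with 20 to 120 N. Pads are 22 mm wide; open, the fingers measure 114 mm over their backs; the gripper's body (76 mm by 85 mm) begins 54 mm behind the grasp point. The pads swing forward as they close: fully open they stand 13 mm farther back than shut.
Start: joints at [1.214, 0.307, 1.506, -0, 1.328, -0.073], TCP at [0.161, 0.552, 0.231] pointing down, gripper open.
Joint ranges: [-3.12, 3.12], [-1.05, 2.28], [0.14, 2.33], [-1.42, 4.57], [0.1, 2.73], [-2.68, 2.68]. Speed limits (rad/s): [2.57, 2.57, 3.14, 3.14, 3.14, 3.14].

### API

Orientations are given as a 3x3 rotation matrix whose columns are the frame's x, y, z axes.
In Python, from cell import ctrl, imaging gives the robot as it stands. The module is installed in compiled form; this text tells all that it offers.
- The arm moves only by the tool arm_command, never from a script. Its arguments are lists of equal length, an entry for each row: "linear": the shift along the tool's x, y, z in cm, a list of three; "turn": the turn about the tool's z in rad. A call has 1 to 5 rows; each row shifts and turns the commanded pose from where the row before left it, along the tool's axes as they then stand; what a row does not reach is not made up. A row lasts 1/12 s, in which the tool goes at most 41.7 mm and 7.16 degrees, less where a joint would pass 70% of its speed; a pose out of reach is approached as far as the arm can. A call is refused whole if a number of a shift passes 4.17 or a number of a turn 0.125, either way. A call with a gripper value outside its range is refused whole. "grip" is the closure, from -1 (fully open) to 1 (shut), so that 0 is half open, set as the call begins (left out, the last holds). The fingers move at their own pace and stop on an object; "force" is the grip in N (left out, the last holds). Time passes only in rows, so rows that do not move let the fingers close. It gives the time, the measured TCP pose, the force, the opening and the grip force at its end, in the units of the state.
- ctrl.state(): the state, without advancing time (a new reading comes with each control period).
- imaging.capture(name): name is "scene" or "top" or "wrist"; returns a dict with "frame" (384x512x3 uint8, red, green, blue), "intrinsics" (3x3 intrinsics, pixels), "R" (3x3) and "t" (3): a world point X has camera coordinates R X + t. Camera axes: x right, y down, z forward; pixel columns grow to the right and rows downward; lengths in m; the calibration is good to about 2 mm. The wrist camera is an equidistant fisheye: a pixel r from the principal point sees the ray r / f radians off the axis. A picture is of the moment at which its call begins. There is no depth.
- ctrl.job_done(): hands the job in; it is judged then, once.
The state is a dict: "time_s": time; "joints": joint angles; "qd": joint speeds; "joint_efforts": joint torques, N m; "eef_pos": TCP position; "eef_rot": TCP orientation; "force": force on the tool from outside, world axes, zero at the start; "torque": the same for the moment, N m; "width": finger opening in m; "grasp_force": force on a finger pad.
Only numpy, scipy, OpenCV 4.12 (cv2) and the standard library are available. Lean on these libraries where they do the work, as an engineer would, in place of code of your own. Each camera call takes 0.05 s, during which the arm holds its last target. There are 200 camera calls.

## Working session

There is one attempt and no reset: what is moved stays moved. The work goes in short steps, Python scripts to look and compute and a tool call to move; the robot and the scene stay as the last step left them, time stands still between calls to the robot, and variables do not carry over. Pictures are saved under pics/ and viewed, at most 10 in all, crops included, and the job is handed in when it is done.

Besides the shell and the picture viewer there is one more tool, called as name(argument=value, ...), one argument or row to a line, values as JSON. arm_command: Moves the arm, as the interface text tells. Its arguments: {"type":"object","properties":{"linear":{"type":"array","items":{"type":"array","items":{"type":"number"}}},"turn":{"type":"array","items":{"type":"number"}},"grip":{"type":"number"},"force":{"type":"number"}},"required":["linear","turn"]}

```bash
mkdir -p pics; cat > h.py <<'E'
import numpy as np, cv2
from cell import ctrl, imaging
def cap(n):
    return imaging.capture(n)
def save(c,fn,box=None,s=1):
    f=c['frame'][:,:,::-1]
    if box: f=f[box[1]:box[3],box[0]:box[2]]
    if s!=1: f=cv2.resize(f,None,fx=s,fy=s,interpolation=cv2.INTER_CUBIC)
    cv2.imwrite('pics/'+fn,f)
def ray(c,u,v,fish=False):
    K=np.array(c['intrinsics']);R=np.array(c['R']);t=np.array(c['t'])
    x=(u-K[0,2])/K[0,0];y=(v-K[1,2])/K[1,1]
    if fish:
        r=np.hypot(x,y); s=np.sin(r)/r if r>1e-9 else 1
        d=np.array([x*s,y*s,np.cos(r)])
    else: d=np.array([x,y,1.])
    return -R.T@t, R.T@d
def onz(c,u,v,z,fish=False):
    o,d=ray(c,u,v,fish); return o+d*(z-o[2])/d[2]
def proj(c,X):
    p=np.array(c['R'])@np.array(X)+np.array(c['t']);K=np.array(c['intrinsics']);q=K@p;return q[:2]/q[2]
E
python3 - <<'E'
from h import *
a=cap('scene');b=cap('top')
save(a,'scene0.png',s=1.5);save(b,'top0.png',s=1.5)
s=ctrl.state();print(s['time_s'],s['eef_pos'],s['eef_rot'],s['width'])
for c in(a,b):print(c['intrinsics'],-np.array(c['R']).T@c['t'],np.array(c['R'])[2])
E
```

```text
0.1 [0.16081869 0.55142227 0.23049647] [[-9.59999738e-01  2.80000242e-01 -6.05220409e-04]
 [ 2.80000874e-01  9.59998284e-01 -1.67497538e-03]
 [ 1.12017042e-04 -1.77743817e-03 -9.99998414e-01]] 0.08522229744285713
[[378.62290151   0.         251.05475628]
 [  0.         378.62290151 190.24415571]
 [  0.           0.           1.        ]] [1.15015796 0.14374444 1.14087498] [-0.55191252 -0.04414645 -0.83273265]
[[480.03134003   0.         256.46395626]
 [  0.         480.03134003 190.17380777]
 [  0.           0.           1.        ]] [0.34068434 0.08954782 1.68417356] [ 0.10422595  0.0040205  -0.99454552]
```

View pics/scene0.png

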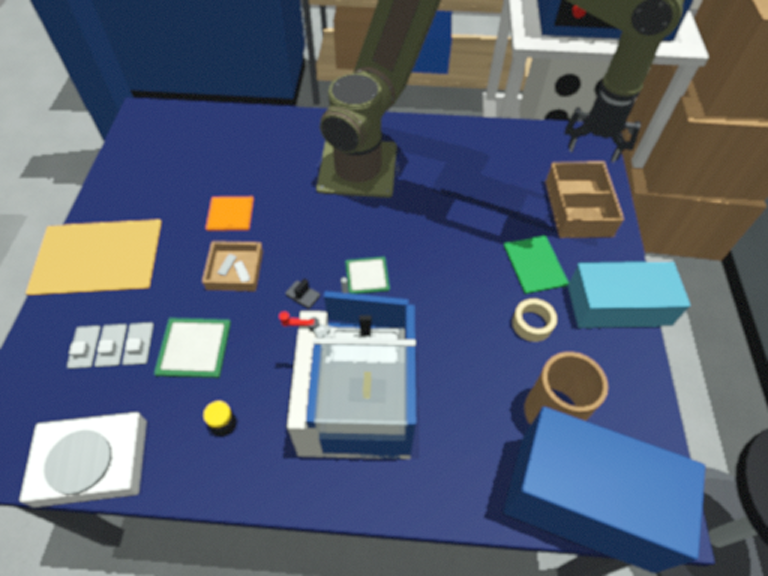

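View pics/top0.png

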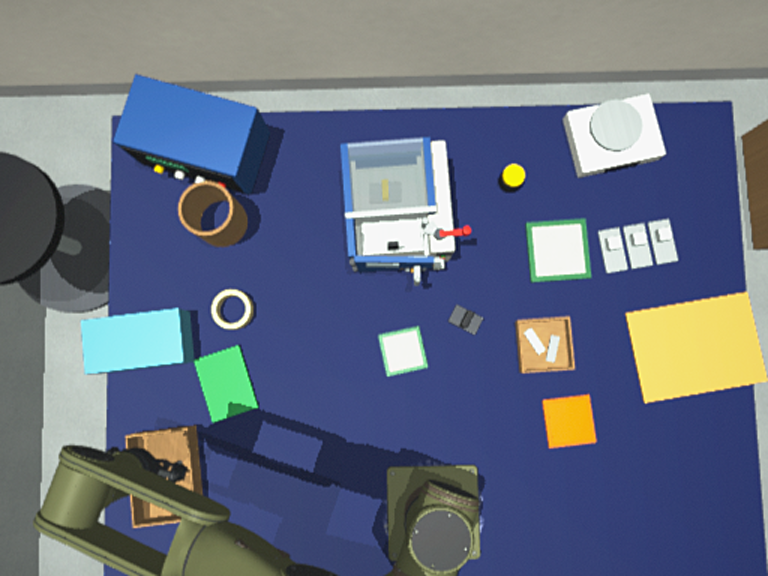

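The top view shows these plate candidates:
- A large green-framed sheet at (558,250)/1.5.
- A small green-framed sheet at (403,351)/1.5.
- A plain green sheet at (226,384)/1.5.
- An orange square at (570,421)/1.5.

I choose the large framed one. The red knob is at (466,231)/1.5, the dark spare block at (466,319)/1.5 and the door handle near (417,272)/1.5. I'll check this in a close crop.

```bash
python3 - <<'E'
from h import *
b=cap('top');save(b,'crop1.png',(220,85,420,230),4)
hsv=cv2.cvtColor(b['frame'],cv2.COLOR_RGB2HSV)
def blobs(m,z,n,box=None,amin=15):
    k,l,st,ce=cv2.connectedComponentsWithStats(m.astype(np.uint8))
    for i in range(1,k):
        if st[i,4]>=amin: 
            r=cv2.minAreaRect(np.argwhere(l==i)[:,::-1].astype(np.float32))
            print(n,ce[i].round(1),st[i],onz(b,*ce[i],z).round(4),np.round(r[2],1))
H,S,V=[hsv[...,i].astype(int) for i in range(3)]
blobs(((H<6)|(H>174))&(S>170)&(V>110),.2,'red')
m=(H>50)&(H<80)&(S>110)&(V>60);blobs(m,.012,'green')
for cx in [(372,167)]:
    mm=(m).astype(np.uint8);c,_=cv2.findContours(mm,cv2.RETR_EXTERNAL,cv2.CHAIN_APPROX_NONE)
    for q in c:
        if cv2.contourArea(q)>300:
            r=cv2.boxPoints(cv2.minAreaRect(q));P=np.array([onz(b,*p,.012) for p in r]);print(P.round(3).tolist(),P.mean(0).round(4))
E
```

```text
red [304.9 154.2] [293 151  21   6  73] [ 0.6058 -0.0585  0.2   ] 90.0
green [110.6 108.5] [ 97 104  29  11  81] [0.8215 0.6109 0.012 ] 15.9
green [371.1 167.4] [351 146  43  42 398] [ 0.587  -0.3082  0.012 ] 85.9
green [150.2 255.3] [ 129  230   43   52 1436] [0.2979 0.4688 0.012 ] 72.6
[[0.356, 0.546, 0.012], [0.387, 0.438, 0.012], [0.24, 0.392, 0.012], [0.209, 0.499, 0.012]] [0.298  0.4688 0.012 ]
[[0.657, -0.238, 0.012], [0.664, -0.381, 0.012], [0.524, -0.383, 0.012], [0.517, -0.242, 0.012]] [ 0.5904 -0.311   0.012 ]
```

View pics/crop1.png

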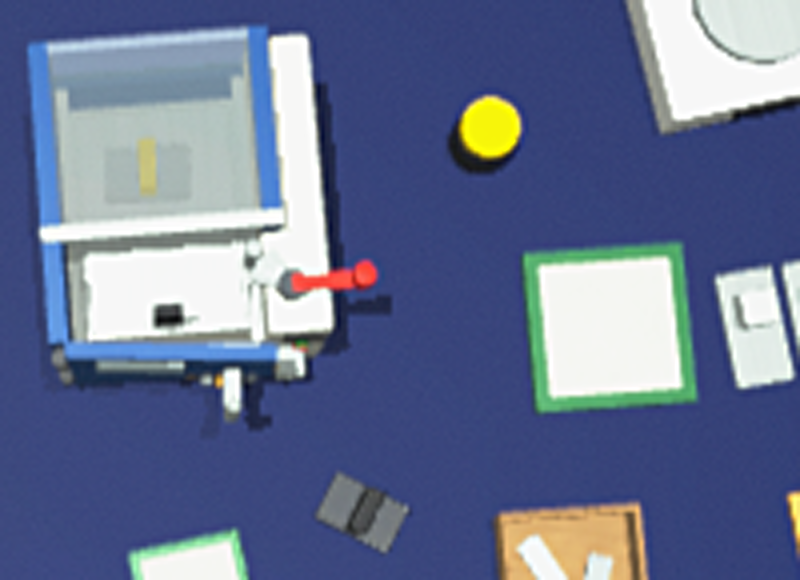

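```bash
python3 - <<'E'
from h import *
b=cap('top')
g=lambda u,v,z:onz(b,220+u/4-.375,85+v/4-.375,z)
P={n:g(*p) for n,p in dict(knob=(366,271,.207),pivot=(291,283,.19),tab=(168,314,.185),handle=(232,375,.192),hingeend=(66,350,.2),doorR=(278,354,.2),RL=(30,42,.204),RR=(268,27,.204),FL=(42,238,.204),FR=(283,222,.204),colFR=(332,332,.165),colRR=(306,36,.165),spare=(362,512,.05)).items()}
for n in P: print(n,P[n].round(4))
# fit cell pose from points with known cell xy
C=dict(pivot=(.035,-.1),tab=(.022,0),RL=(.24,.095),colFR=(0,-.13),colRR=(.24,-.13))
A=[];y=[]
for n,(cx,cy) in C.items():
    A+=[[cx,-cy,1,0],[cy,cx,0,1]];y+=list(P[n][:2])
A=np.array(A);y=np.array(y);s=np.linalg.lstsq(A,y,rcond=None)[0]
print('yaw',np.arctan2(s[1],s[0]),'scale',np.hypot(s[0],s[1]),'org',s[2:],'res',(A@s-y).reshape(-1,2).round(4).tolist())
E
```

```text
knob [ 0.61   -0.0775  0.207 ]
pivot [ 0.6049 -0.0201  0.19  ]
tab [0.5833 0.0774 0.185 ]
handle [0.5327 0.0285 0.192 ]
hingeend [0.5543 0.1577 0.2   ]
doorR [ 0.5473 -0.0075  0.2   ]
RL [0.8006 0.1816 0.204 ]
RR [ 0.8081 -0.0071  0.204 ]
FL [0.6427 0.1747 0.204 ]
FR [ 0.651  -0.0143  0.204 ]
colFR [ 0.5689 -0.0534  0.165 ]
colRR [ 0.8122 -0.0403  0.165 ]
spare [ 0.4309 -0.0847  0.05  ]
yaw 0.04776271500447724 scale 1.0038447420062486 org [0.5637406  0.07703334] res [[-0.0013, -0.0015], [0.0025, 0.0007], [-0.0007, 0.0022], [0.0011, 0.0001], [-0.0016, -0.0016]]
```

```bash
cat >> h.py <<'E'
O=np.array([.564,.077]);Y=.048
Rc=np.array([[np.cos(Y),-np.sin(Y)],[np.sin(Y),np.cos(Y)]])
w=lambda x,y:O+Rc@np.array([x,y])
def plan(p,th=None):
    s=ctrl.state();R=np.array(s['eef_rot']);t0=np.arctan2(R[1,1],R[0,1])
    a=0
    if th is not None: a=(t0-th+np.pi)%(2*np.pi)-np.pi
    c,q=np.cos(a),np.sin(a);R2=R@np.array([[c,-q,0],[q,c,0],[0,0,1]])
    print('th',t0.round(3),'turn',round(a,3),'then cm',(R2.T@(np.array(p)-s['eef_pos'])*100).round(2),'pos',np.round(s['eef_pos'],4),'q6',round(s['joints'][5],2))
def arc(piv,pos,ang,n,t0,dturn):
    """rows: rotate pos about piv clockwise by ang in n rows, tool theta t0 turning dturn cw per row (shift in pre-turn axes)"""
    v=np.array(pos)-piv;th=t0
    for i in range(n):
        a=-ang/n;c,s=np.cos(a),np.sin(a);v2=np.array([[c,-s],[s,c]])@v;d=(v2-v)*100
        y=np.array([np.cos(th),np.sin(th)]);x=np.array([-y[1],y[0]])*-1
        x=np.array([-np.sin(th),np.cos(th)])  # z down: x = y cross z
        print([round(float(d@x),1),round(float(d@y),1),0],round(dturn,3))
        v=v2;th-=dturn
E
python3 - <<'E'
from h import *
plan([.5,.028,.30],1.57)
b=cap('top');print(proj(b,[.507,.028,.192]),'saw',220+235/4,85+390/4)
print(ctrl.state()['eef_rot'][:,0])
E
```

```text
th 1.287 turn -0.283 then cm [-33.95 -52.34  -6.88] pos [0.1609 0.5516 0.2307] q6 -0.07
[277.99697145 186.51302086] saw 278.75 182.5
[-9.60008218e-01  2.79971811e-01  8.01453257e-05]
```

arm_command(
  linear=[
    [0,0,-1.7],
    [0,0,-1.7],
    [0,0,-3.5],
    [-2.1,-3.3,0],
    [-2.1,-3.3,0],
  ],
  turn=[-0.095,-0.095,-0.095,0,0],
)

```text
time_s: 0.67
eef_pos: [0.2036, 0.4881, 0.3025]
eef_rot: [[-1.0, -0.005, 0.003], [-0.005, 1.0, 0.005], [-0.003, 0.005, -1.0]]
force: [1.2, 0.6, -0.3]
width: 0.0854
grasp_force: 0.0
```

arm_command(
  linear=[
    [-2.1,-3.3,0],
    [-2.1,-3.3,0],
    [-2.1,-3.3,0],
    [-2.1,-3.3,0],
    [-2.1,-3.3,0],
  ],
  turn=[0,0,0,0,0],
)

```text
time_s: 1.08
eef_pos: [0.3087, 0.3195, 0.3004]
eef_rot: [[-1.0, -0.002, 0.0], [-0.002, 1.0, 0.0], [-0.0, 0.0, -1.0]]
force: [1.6, 1.0, 0.1]
width: 0.0855
grasp_force: 0.0
```

arm_command(
  linear=[
    [-2.1,-3.3,0],
    [-2.1,-3.3,0],
    [-2.1,-3.3,0],
    [-2.1,-3.3,0],
    [-2.1,-3.3,0],
  ],
  turn=[0,0,0,0,0],
)

```text
time_s: 1.5
eef_pos: [0.414, 0.1545, 0.3005]
eef_rot: [[-1.0, -0.001, 0.0], [-0.001, 1.0, 0.0], [-0.0, 0.0, -1.0]]
force: [0.5, 1.1, 0.3]
width: 0.0855
grasp_force: 0.0
```

arm_command(
  linear=[
    [-2.1,-3.1,0],
    [-2.1,-3.1,0],
    [-2.1,-3.1,0],
    [0,0,0],
    [0,0,0],
  ],
  turn=[0,0,0,0,0],
)

```text
time_s: 1.92
eef_pos: [0.4774, 0.0617, 0.3]
eef_rot: [[-1.0, 0.003, -0.001], [0.003, 1.0, 0.0], [0.001, 0.0, -1.0]]
force: [-0.1, 0.9, -0.7]
width: 0.0854
grasp_force: 0.0
```

```bash
python3 - <<'E'
from h import *
plan([.507,.028,.156],1.57)
c=cap('wrist');save(c,'w1.png',s=1.5);print(c['intrinsics'][0],c['intrinsics'][1],-np.array(c['R']).T@c['t'],np.array(c['R'])[2])
E
```

```text
th 1.568 turn -0.002 then cm [-2.97 -3.37 14.39] pos [0.4774 0.0617 0.3   ] q6 -1.53
[297.31863964   0.         251.85577528] [  0.         297.31863964 191.3733947 ] [0.40485622 0.06114151 0.44171961] [ 0.28439792 -0.00105731 -0.95870574]
```

View pics/w1.png

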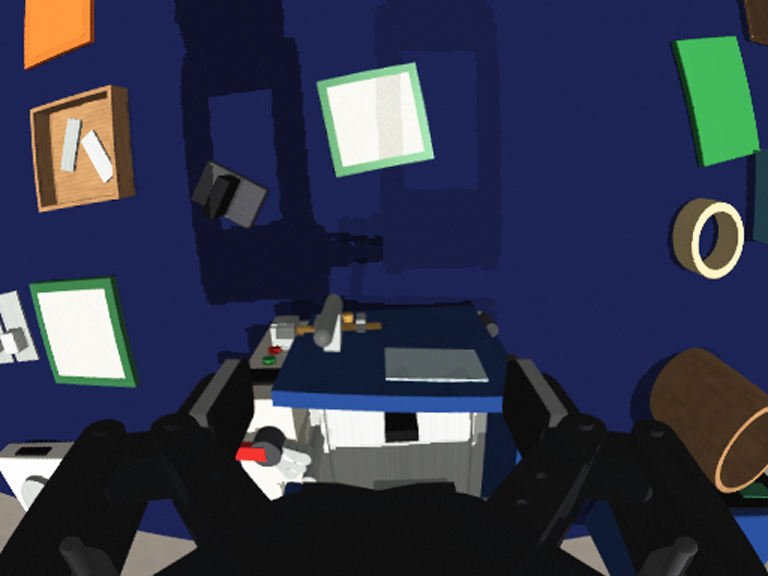

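The wrist view shows the handle bar's dark top cap at about (319,338) and its foot at about (335,298). The tab is at (402,427), and the top door is nearly shut.

```bash
python3 - <<'E'
from h import *
c=cap('wrist')
g=lambda u,v,z:onz(c,u/1.5-.17,v/1.5-.17,z,True).round(4)
print(g(319,338,.192),g(335,298,.122),g(335,298,.192),g(319,338,.122)); print('spare',g(229,195,.03),'doorL',g(505,405,.2),'doorR',g(273,398,.2),'tab',g(402,427,.185),'pl',g(85,331,.012))
E
```

```text
[0.5102 0.0261 0.192 ] [0.507  0.0296 0.122 ] [0.4845 0.0367 0.192 ] [0.54  0.016 0.122]
spare [ 0.4341 -0.0801  0.03  ] doorL [0.5551 0.1445 0.2   ] doorR [ 0.5491 -0.0048  0.2   ] tab [0.5801 0.0786 0.185 ] pl [ 0.5873 -0.2973  0.012 ]
```

arm_command(
  linear=[
    [-1.6,-1.7,2],
    [-1.5,-1.7,2],
    [0,0,2.5],
    [0,0,2.5],
    [0,0,2.5],
  ],
  turn=[0,0,0,0,0],
)

```text
time_s: 2.43
eef_pos: [0.507, 0.0309, 0.1846]
eef_rot: [[-1.0, -0.003, 0.0], [-0.003, 1.0, 0.0], [-0.0, 0.0, -1.0]]
force: [0.7, 0.8, 1.2]
width: 0.0854
grasp_force: 0.0
```

arm_command(
  linear=[
    [0,0,2.5],
    [0,0,0.4],
    [0,0,0],
  ],
  turn=[0,0,0],
)

```text
time_s: 2.68
eef_pos: [0.5054, 0.0309, 0.155]
eef_rot: [[-1.0, -0.003, -0.005], [-0.003, 1.0, 0.0], [0.005, 0.0, -1.0]]
force: [-0.6, 0.0, 0.9]
width: 0.0852
grasp_force: 0.0
```

arm_command(
  linear=[
    [0,0,0],
    [0,0,0],
    [0,0,0],
    [0,0,0],
    [0,0,0],
  ],
  turn=[0,0,0,0,0],
  grip=1,
  force=40,
)

```text
time_s: 3.1
eef_pos: [0.5083, 0.0294, 0.1573]
eef_rot: [[-1.0, -0.001, 0.002], [-0.001, 1.0, -0.0], [-0.002, -0.0, -1.0]]
force: [0.1, 0.6, 0.5]
width: 0.0255
grasp_force: 0.0
```

arm_command(
  linear=[
    [0,0,0],
    [0,0,0],
    [0,0,0],
  ],
  turn=[0,0,0],
)

```text
time_s: 3.35
eef_pos: [0.5076, 0.0279, 0.1571]
eef_rot: [[-1.0, -0.001, 0.0], [-0.001, 1.0, -0.003], [-0.0, -0.003, -1.0]]
force: [-2.1, -4.5, 3.9]
width: 0.0112
grasp_force: 38.9
```

```bash
python3 - <<'E'
from h import *
s=ctrl.state();p=s['eef_pos'];h=w(-.006,.086)
v=Rc.T@(p[:2]-h);v0=np.array([-.041,-.136])
q=np.arctan2(v0[1],v0[0])-np.arctan2(v[1],v[0]);print(p,s['width'],s['grasp_force'],'door',q,np.hypot(*v))
plan(p,1.57)
arc(h,p[:2],1.70-q,20,1.57,.08)
E
```

```text
[0.50761743 0.02785772 0.15709668] 0.011183753819118902 38.92515242099762 door 0.08589850595337323 0.14247551387080684
th 1.572 turn 0.002 then cm [0. 0. 0.] pos [0.5076 0.0279 0.1571] q6 -1.6
[1.1, 0.4, 0] 0.08
[1.1, 0.4, 0] 0.08
[1.1, 0.4, 0] 0.08
[1.1, 0.4, 0] 0.08
[1.1, 0.4, 0] 0.08
[1.1, 0.4, 0] 0.08
[1.1, 0.4, 0] 0.08
[1.1, 0.4, 0] 0.08
[1.1, 0.4, 0] 0.08
[1.1, 0.4, 0] 0.08
[1.1, 0.4, 0] 0.08
[1.1, 0.4, 0] 0.08
[1.1, 0.4, 0] 0.08
[1.1, 0.4, 0] 0.08
[1.1, 0.4, 0] 0.08
[1.1, 0.4, 0] 0.08
[1.1, 0.4, 0] 0.08
[1.1, 0.4, 0] 0.08
[1.1, 0.4, 0] 0.08
[1.1, 0.4, 0] 0.08
```

arm_command(
  linear=[
    [1.07,0.42,0],
    [1.07,0.42,0],
    [1.07,0.42,0],
    [1.07,0.42,0],
    [1.07,0.42,0],
  ],
  turn=[0.08,0.08,0.08,0.08,0.08],
)

```text
time_s: 3.77
eef_pos: [0.4589, 0.058, 0.1571]
eef_rot: [[-0.92, 0.393, 0.002], [0.393, 0.92, -0.001], [-0.002, 0.0, -1.0]]
force: [2.4, 0.1, 1.3]
width: 0.0108
grasp_force: 39.6
```

arm_command(
  linear=[
    [1.07,0.42,0],
    [1.07,0.42,0],
    [1.07,0.42,0],
    [1.07,0.42,0],
    [1.07,0.42,0],
  ],
  turn=[0.08,0.08,0.08,0.08,0.08],
)

```text
time_s: 4.18
eef_pos: [0.4261, 0.1047, 0.1571]
eef_rot: [[-0.694, 0.72, 0.004], [0.72, 0.694, 0.0], [-0.003, 0.003, -1.0]]
force: [4.5, 0.1, -1.2]
width: 0.011
grasp_force: 39.4
```

```bash
cat >> h.py <<'E'
def door():
    s=ctrl.state();p=s['eef_pos'];h=w(-.006,.086)
    v=Rc.T@(p[:2]-h);v0=np.array([-.041,-.136])
    q=np.arctan2(v0[1],v0[0])-np.arctan2(v[1],v[0]);print(p,s['width'],s['grasp_force'],s['force'],'door',q%6.283,np.hypot(*v))
E
python3 -c "
from h import *
door();plan([.5,0,.157])"
```

```text
[0.42608886 0.1047149  0.1571368 ] 0.010955685163768188 39.41451966762543 [ 4.49863517  0.13802359 -1.17206922] door 0.9005895140784854 0.140295749632052
th 0.768 turn 0 then cm [-12.67  -1.95   0.04] pos [0.4261 0.1047 0.1571] q6 -0.62
```

arm_command(
  linear=[
    [1.07,0.4,0],
    [1.07,0.4,0],
    [1.07,0.4,0],
    [1.07,0.4,0],
    [1.07,0.4,0],
  ],
  turn=[0.08,0.08,0.08,0.08,0.08],
)

```text
time_s: 4.6
eef_pos: [0.4141, 0.16, 0.1572]
eef_rot: [[-0.36, 0.933, 0.008], [0.933, 0.36, 0.001], [-0.002, 0.008, -1.0]]
force: [10.4, -0.6, -6.2]
width: 0.0106
grasp_force: 39.4
```

arm_command(
  linear=[
    [1.07,0.4,0],
    [1.07,0.4,0],
    [1.07,0.4,0],
    [1.07,0.4,0],
    [0,0,0],
  ],
  turn=[0.08,0.08,0.08,0.08,0],
)

```text
time_s: 5.02
eef_pos: [0.4209, 0.2059, 0.1571]
eef_rot: [[-0.05, 0.999, 0.01], [0.999, 0.05, 0.001], [0.0, 0.01, -1.0]]
force: [11.3, -3.2, -4.6]
width: 0.0107
grasp_force: 40.0
```

```bash
python3 -c "
from h import *
door();plan([.5,0,.157])"
```

```text
[0.4209362  0.20591095 0.15713011] 0.010696744273890951 40.02733647823334 [11.26497317 -3.21783765 -4.59221116] door 1.6406564615081587 0.1398173516682937
th 0.05 turn 0 then cm [-20.96   6.87   0.08] pos [0.4209 0.2059 0.1571] q6 0.32
```

arm_command(
  linear=[
    [0,0,0],
    [0,0,0],
    [0,0,0],
    [0,0,0],
    [0,0,0],
  ],
  turn=[0,0,0,0,0],
  grip=-1,
)

```text
time_s: 5.43
eef_pos: [0.4145, 0.2043, 0.1563]
eef_rot: [[-0.052, 0.999, -0.0], [0.999, 0.052, -0.0], [-0.0, -0.0, -1.0]]
force: [-0.0, 0.1, -0.0]
width: 0.0704
grasp_force: 0.0
```

arm_command(
  linear=[
    [0,0,-2.5],
    [0,0,-3],
    [0,0,-3],
    [0,0,-2.5],
    [0,0,0],
  ],
  turn=[0,0,0,0,0],
)

```text
time_s: 5.85
eef_pos: [0.4179, 0.2056, 0.2717]
eef_rot: [[-0.052, 0.999, 0.01], [0.999, 0.052, 0.004], [0.003, 0.01, -1.0]]
force: [0.8, -0.2, 0.7]
width: 0.0855
grasp_force: 0.0
```

```bash
python3 -c "
from h import *
plan([.607,-.077,.27],.05)"
```

```text
th 0.052 turn 0.002 then cm [-29.17  17.47   0.24] pos [0.4179 0.2056 0.2717] q6 0.31
```

arm_command(
  linear=[
    [-3.2,2,0],
    [-3.2,2,0],
    [-3.2,2,0],
    [-3.2,2,0],
    [-3.2,2,0],
  ],
  turn=[0,0,0,0,0],
)

```text
time_s: 6.27
eef_pos: [0.5233, 0.0484, 0.2659]
eef_rot: [[-0.052, 0.999, -0.001], [0.999, 0.052, 0.0], [0.0, -0.001, -1.0]]
force: [-0.5, 0.5, 0.2]
width: 0.0852
grasp_force: 0.0
```

arm_command(
  linear=[
    [-3.2,2,0],
    [-3.2,2,0],
    [-3.2,2,0],
    [-3.2,2,0],
    [0,0,0],
  ],
  turn=[0,0,0,0,0],
)

```text
time_s: 6.68
eef_pos: [0.6134, -0.08, 0.265]
eef_rot: [[-0.047, 0.999, 0.002], [0.999, 0.047, -0.004], [-0.004, 0.002, -1.0]]
force: [0.7, 1.3, 0.1]
width: 0.0856
grasp_force: 0.0
```

arm_command(
  linear=[
    [0,0,0],
    [0,0,0],
  ],
  turn=[0,0],
)

```text
time_s: 6.85
eef_pos: [0.6088, -0.0737, 0.2653]
eef_rot: [[-0.051, 0.999, -0.002], [0.999, 0.051, 0.001], [0.001, -0.002, -1.0]]
force: [0.1, 0.2, -0.6]
width: 0.0857
grasp_force: 0.0
```

```bash
python3 - <<'E'
from h import *
c=cap('wrist')
hsv=cv2.cvtColor(c['frame'],cv2.COLOR_RGB2HSV);H,S,V=[hsv[...,i].astype(int) for i in range(3)]
m=((H<6)|(H>174))&(S>150)&(V>90);k,l,st,ce=cv2.connectedComponentsWithStats(m.astype(np.uint8))
print(st[1:],ce[1:])
print(-np.array(c['R']).T@c['t'])
save(c,'w2.png',s=1.5)
plan([.607,-.077,.182],.05)
E
```

```text
[[ 242  133   23   79 1236]] [[254.08171521 171.80906149]]
[ 0.60501721 -0.00243889  0.40708799]
th 0.052 turn 0.002 then cm [-0.4  -0.17  8.36] pos [ 0.6086 -0.073   0.2656] q6 -0.24
```

View pics/w2.png

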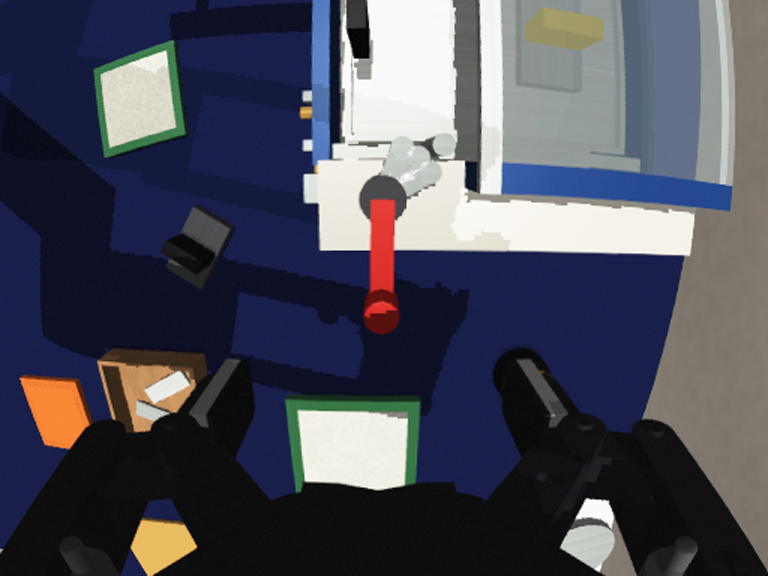

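The picture shows the knob top at about (381,318) and the pivot at (383,199), with the lever arm pointing straight right and locked. The fingers straddle it.

```bash
python3 - <<'E'
from h import *
c=cap('wrist')
g=lambda u,v,z:onz(c,u/1.5-.17,v/1.5-.17,z,True).round(4)
k,p=g(381,318,.207),g(383,199,.193);print(k,p,k-p)
plan([k[0],k[1],.182],.05)
E
```

```text
[ 0.6099 -0.0763  0.207 ] [ 0.6079 -0.0209  0.193 ] [ 0.002  -0.0554  0.014 ]
th 0.053 turn 0.003 then cm [-0.37  0.12  8.39] pos [ 0.6086 -0.0727  0.2659] q6 -0.24
```

arm_command(
  linear=[
    [-0.3,0.1,2],
    [0,0,2],
    [0,0,2],
    [0,0,1.5],
    [0,0,0.8],
  ],
  turn=[0,0,0,0,0],
)

```text
time_s: 7.37
eef_pos: [0.6088, -0.0749, 0.1815]
eef_rot: [[-0.054, 0.999, -0.003], [0.999, 0.054, 0.001], [0.001, -0.003, -1.0]]
force: [0.1, 0.4, 0.3]
width: 0.0851
grasp_force: 0.0
```

arm_command(
  linear=[
    [0,0,0],
    [0,0,0],
    [0,0,0],
    [0,0,0],
    [0,0,0],
  ],
  turn=[0,0,0,0,0],
  grip=1,
  force=30,
)

```text
time_s: 7.78
eef_pos: [0.6116, -0.0768, 0.1846]
eef_rot: [[-0.052, 0.999, 0.002], [0.999, 0.052, -0.0], [-0.001, 0.002, -1.0]]
force: [0.0, 0.7, 0.6]
width: 0.0261
grasp_force: 0.0
```

arm_command(
  linear=[
    [0,0,0],
    [0,0,0],
    [0,0,0],
  ],
  turn=[0,0,0],
)

```text
time_s: 8.03
eef_pos: [0.6112, -0.077, 0.1843]
eef_rot: [[-0.052, 0.999, 0.001], [0.999, 0.052, -0.0], [-0.001, 0.001, -1.0]]
force: [-0.8, -0.4, 6.1]
width: 0.0164
grasp_force: 30.4
```

```bash
python3 - <<'E'
from h import *
s=ctrl.state();p=s['eef_pos'];pv=np.array([.607,-.0213])
print(p,s['force'],np.hypot(*(p[:2]-pv)),w(.035,-.1));plan(p)
R=s['eef_rot'];arc(pv,p[:2],1.54,16,np.arctan2(R[1,1],R[0,1]),.096)
E
```

```text
[ 0.61119561 -0.0769647   0.18431582] [-0.82256342 -0.40851261  6.09510158] 0.05582259593552147 [ 0.60375784 -0.02120547]
th 0.052 turn 0 then cm [0. 0. 0.] pos [ 0.6112 -0.077   0.1843] q6 -0.25
[0.0, -0.5, 0] 0.096
[0.0, -0.5, 0] 0.096
[0.0, -0.5, 0] 0.096
[0.0, -0.5, 0] 0.096
[0.0, -0.5, 0] 0.096
[0.0, -0.5, 0] 0.096
[0.0, -0.5, 0] 0.096
[0.0, -0.5, 0] 0.096
[0.0, -0.5, 0] 0.096
[0.0, -0.5, 0] 0.096
[0.0, -0.5, 0] 0.096
[0.0, -0.5, 0] 0.096
[0.0, -0.5, 0] 0.096
[0.0, -0.5, 0] 0.096
[0.0, -0.5, 0] 0.096
[0.0, -0.5, 0] 0.096
```

arm_command(
  linear=[
    [0.01,-0.53,0],
    [0.01,-0.53,0],
    [0.01,-0.53,0],
    [0.01,-0.53,0],
    [0.01,-0.53,0],
  ],
  turn=[0.096,0.096,0.096,0.096,0.096],
)

```text
time_s: 8.45
eef_pos: [0.5856, -0.0723, 0.1843]
eef_rot: [[0.419, 0.908, 0.002], [0.908, -0.419, 0.001], [0.001, 0.002, -1.0]]
force: [-0.7, 1.9, 4.6]
width: 0.0169
grasp_force: 30.3
```

arm_command(
  linear=[
    [0.01,-0.53,0],
    [0.01,-0.53,0],
    [0.01,-0.53,0],
    [0.01,-0.53,0],
    [0.01,-0.53,0],
  ],
  turn=[0.096,0.096,0.096,0.096,0.096],
)

```text
time_s: 8.87
eef_pos: [0.5647, -0.0562, 0.1843]
eef_rot: [[0.791, 0.612, 0.003], [0.612, -0.791, 0.001], [0.003, 0.001, -1.0]]
force: [0.2, 2.3, 4.7]
width: 0.0167
grasp_force: 30.4
```

```bash
python3 - <<'E'
from h import *
s=ctrl.state();p=s['eef_pos'];pv=np.array([.606,-.0213]);v=Rc.T@(p[:2]-pv)
print('lever',np.arctan2(-v[0],-v[1]),np.hypot(*v),s['force'],s['width']);plan(p)
E
```

```text
lever 0.9169201472930949 0.05406050329634472 [0.24045464 2.32438776 4.66336895] 0.016725271048802635
th -0.913 turn 0 then cm [0. 0. 0.] pos [ 0.5647 -0.0562  0.1843] q6 0.74
```

arm_command(
  linear=[
    [0.01,-0.53,0],
    [0.01,-0.53,0],
    [0.01,-0.53,0],
    [0.01,-0.53,0],
    [0.01,-0.53,0],
  ],
  turn=[0.096,0.096,0.096,0.096,0.096],
)

```text
time_s: 9.28
eef_pos: [0.5536, -0.0323, 0.1843]
eef_rot: [[0.984, 0.177, 0.003], [0.177, -0.984, 0.001], [0.004, -0.001, -1.0]]
force: [1.8, 2.3, 4.8]
width: 0.0167
grasp_force: 30.3
```

arm_command(
  linear=[
    [0.01,-0.53,0],
    [0.01,-0.4,0],
    [0,0,0],
  ],
  turn=[0.096,0.05,0],
)

```text
time_s: 9.53
eef_pos: [0.5527, -0.0244, 0.1843]
eef_rot: [[0.999, 0.037, 0.003], [0.037, -0.999, -0.002], [0.003, 0.002, -1.0]]
force: [1.1, -1.4, 4.8]
width: 0.0166
grasp_force: 30.4
```

```bash
python3 - <<'E'
from h import *
s=ctrl.state();p=s['eef_pos'];pv=np.array([.606,-.0213]);v=Rc.T@(p[:2]-pv)
print('lever',np.arctan2(-v[0],-v[1]),np.hypot(*v),s['force'],s['width']);plan(p)
E
```

```text
lever 1.5605304901218693 0.05342030522828847 [ 1.11312444 -1.40215009  4.78090199] 0.016550122850068544
th -1.534 turn 0 then cm [0. 0. 0.] pos [ 0.5527 -0.0244  0.1843] q6 1.42
```

arm_command(
  linear=[
    [0,0,0],
    [0,0,0],
    [0,0,0],
    [0,0,0],
    [0,0,-1],
  ],
  turn=[0,0,0,0,0],
  grip=-0.3,
)

```text
time_s: 9.95
eef_pos: [0.5494, -0.0239, 0.1914]
eef_rot: [[0.999, 0.037, -0.005], [0.037, -0.999, 0.001], [-0.005, -0.001, -1.0]]
force: [0.3, -0.1, -1.0]
width: 0.0554
grasp_force: 0.0
```

arm_command(
  linear=[
    [0,0,-2],
    [0,0,-3],
    [0,0,-3],
    [0,0,0],
    [0,0,0],
  ],
  turn=[0,0,-0.12,-0.12,-0.12],
)

```text
time_s: 10.37
eef_pos: [0.5529, -0.0243, 0.2767]
eef_rot: [[0.92, 0.392, 0.006], [0.392, -0.92, -0.001], [0.005, 0.003, -1.0]]
force: [0.5, -0.3, -0.8]
width: 0.0552
grasp_force: 0.0
```

arm_command(
  linear=[
    [0,0,0],
    [0,0,0],
    [0,0,0],
    [0,0,0],
    [0,0,0],
  ],
  turn=[-0.122,-0.122,-0.122,-0.122,-0.122],
  grip=0.3,
)

```text
time_s: 10.78
eef_pos: [0.5512, -0.0241, 0.274]
eef_rot: [[0.529, 0.848, 0.0], [0.848, -0.529, 0.0], [0.0, 0.0, -1.0]]
force: [0.2, 0.3, 0.3]
width: 0.0299
grasp_force: 0.0
```

arm_command(
  linear=[
    [0,0,0],
    [0,0,0],
    [0,0,0],
    [0,0,0],
    [0,0,0],
  ],
  turn=[-0.122,-0.122,-0.122,-0.122,-0.122],
)

```text
time_s: 11.2
eef_pos: [0.5512, -0.0241, 0.2739]
eef_rot: [[-0.052, 0.999, 0.0], [0.999, 0.052, 0.0], [0.0, 0.0, -1.0]]
force: [-0.2, -0.5, -0.0]
width: 0.0299
grasp_force: 0.0
```

```bash
python3 -c "
from h import *
plan([.583,.078,.26],.05);print(ctrl.state()['width'])"
```

```text
th 0.052 turn 0.002 then cm [10.03  3.69  1.39] pos [ 0.5512 -0.0241  0.2739] q6 -0.17
0.029949252288589533
```

arm_command(
  linear=[
    [3.3,1.2,0],
    [3.3,1.2,0],
    [3.4,1.3,0],
    [0,0,0],
    [0,0,0],
  ],
  turn=[0,0,0,0,0],
)

```text
time_s: 11.62
eef_pos: [0.584, 0.0792, 0.2736]
eef_rot: [[-0.049, 0.999, 0.0], [0.999, 0.049, 0.0], [0.0, 0.0, -1.0]]
force: [0.2, -1.0, 0.2]
width: 0.0298
grasp_force: 0.0
```

```bash
python3 - <<'E'
from h import *
plan([.583,.078,.146],.05)
c=cap('wrist');save(c,'w3.png',s=1.5)
for n,p in dict(tab=[.583,.078,.185]).items():
    X=np.array(c['R'])@p+c['t'];r=np.hypot(X[0],X[1]);a=np.arctan2(r,X[2]);K=c['intrinsics'];print(n,1.5*(K[0][2]+K[0][0]*a*X[0]/r),1.5*(K[1][2]+K[1][1]*a*X[1]/r))
E
```

```text
th 0.049 turn -0.001 then cm [-0.11 -0.1  12.76] pos [0.584  0.0792 0.2736] q6 0.01
tab 376.13009611857547 294.55675597829645
```

View pics/w3.png

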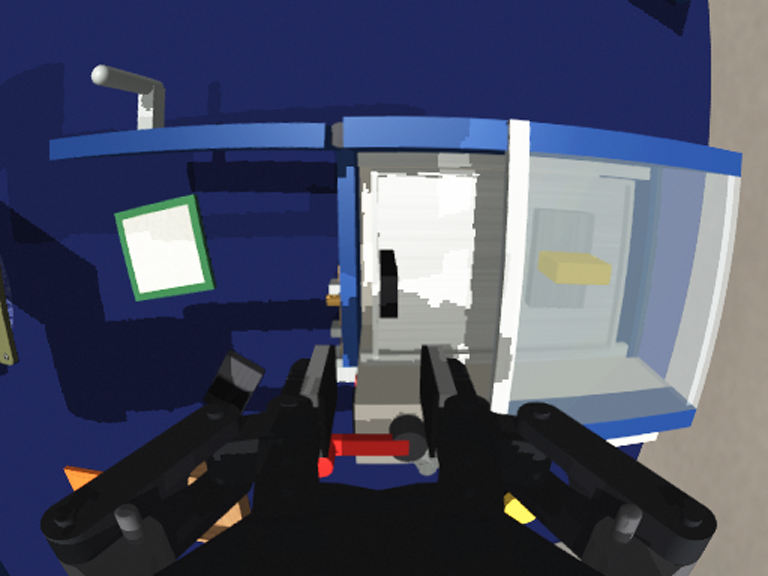

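The door stands open at the top left, the lever points to the front, and the tab sits at about (388,293), roughly 5 mm deeper than I aimed.

arm_command(
  linear=[
    [-0.1,0.4,2.5],
    [0,0,2.5],
    [0,0,2.5],
    [0,0,2.5],
    [0,0,2.5],
  ],
  turn=[0,0,0,0,0],
)

```text
time_s: 12.08
eef_pos: [0.5873, 0.075, 0.1478]
eef_rot: [[-0.044, 0.999, 0.0], [0.999, 0.044, -0.001], [-0.001, 0.0, -1.0]]
force: [-0.2, 0.2, -0.1]
width: 0.0296
grasp_force: 0.0
```

arm_command(
  linear=[
    [0,0,0.2],
    [0,0,0],
    [0,0,0],
  ],
  turn=[0,0,0],
)

```text
time_s: 12.33
eef_pos: [0.5883, 0.0759, 0.1475]
eef_rot: [[-0.045, 0.999, 0.001], [0.999, 0.045, -0.0], [-0.0, 0.001, -1.0]]
force: [0.5, -0.2, 0.7]
width: 0.0301
grasp_force: 0.0
```

arm_command(
  linear=[
    [0,0,0],
    [0,0,0],
    [0,0,0],
    [0,0,0],
    [0,0,0],
  ],
  turn=[0,0,0,0,0],
  grip=1,
  force=40,
)

```text
time_s: 12.75
eef_pos: [0.5892, 0.0765, 0.1485]
eef_rot: [[-0.047, 0.999, 0.004], [0.999, 0.047, -0.001], [-0.001, 0.004, -1.0]]
force: [1.1, -1.8, 6.4]
width: 0.0093
grasp_force: 41.4
```

```bash
python3 -c "
from h import *
s=ctrl.state();print(s['width'],s['grasp_force'],s['force']);q=w(.022-.145,0)-w(.022,0);plan([s['eef_pos'][0]+q[0],s['eef_pos'][1]+q[1],s['eef_pos'][2]])"
```

```text
0.009314936860218727 41.44490718841553 [ 1.07821521 -1.84786137  6.36707283]
th 0.047 turn 0 then cm [ -0.02 -14.5   -0.06] pos [0.5892 0.0765 0.1485] q6 0.01
```

arm_command(
  linear=[
    [0,-0.5,0],
    [0,-1,0],
    [0,-1.4,0],
    [0,-1.4,0],
    [0,-1.4,0],
  ],
  turn=[0,0,0,0,0],
)

```text
time_s: 13.17
eef_pos: [0.5325, 0.0733, 0.1485]
eef_rot: [[-0.047, 0.999, 0.006], [0.999, 0.047, -0.001], [-0.002, 0.006, -1.0]]
force: [2.4, -4.0, 8.6]
width: 0.0094
grasp_force: 41.9
```

arm_command(
  linear=[
    [0,-1.4,0],
    [0,-1.4,0],
    [0,-1.4,0],
    [0,-1.4,0],
    [0,-1.4,0],
  ],
  turn=[0,0,0,0,0],
)

```text
time_s: 13.58
eef_pos: [0.4626, 0.0695, 0.1484]
eef_rot: [[-0.047, 0.999, 0.006], [0.999, 0.047, -0.003], [-0.003, 0.006, -1.0]]
force: [2.5, -7.1, 10.1]
width: 0.0095
grasp_force: 42.0
```

arm_command(
  linear=[
    [0,-1,0],
    [0,-0.6,0],
    [0,-0.3,0],
    [0,0,0],
    [0,0,0],
  ],
  turn=[0,0,0,0,0],
)

```text
time_s: 14.0
eef_pos: [0.4426, 0.0684, 0.1484]
eef_rot: [[-0.047, 0.999, 0.003], [0.999, 0.047, -0.003], [-0.003, 0.003, -1.0]]
force: [-1.0, -7.3, 13.3]
width: 0.0094
grasp_force: 42.5
```

```bash
python3 - <<'E'
from h import *
s=ctrl.state();print(s['width'],s['force'],s['eef_pos'])
c=cap('top')
hsv=cv2.cvtColor(c['frame'],cv2.COLOR_RGB2HSV);H,S,V=[hsv[...,i].astype(int) for i in range(3)]
m=(H>18)&(H<32)&(S>60)&(V>60);k,l,st,ce=cv2.connectedComponentsWithStats(m.astype(np.uint8))
for i in range(1,k):
    if st[i,4]>15:print(st[i],onz(c,*ce[i],.164).round(4),cv2.minAreaRect(np.argwhere(l==i)[:,::-1].astype(np.float32)))
save(c,'t2.png',(220,85,420,230),4)
E
```

```text
0.009383595864992619 [-0.95428283 -7.31795762 13.30494019] [0.44255625 0.0684444  0.14838963]
[103 109   7   7  34] [0.7663 0.5797 0.164 ] ((105.4000015258789, 112.20001983642578), (6.260990142822266, 5.366562843322754), 26.56505012512207)
[334 109  16  16 195] [ 0.7324 -0.186   0.164 ] ((341.5, 116.5), (15.0, 15.0), 90.0)
[258 165   5  13  62] [0.5617 0.0831 0.164 ] ((260.0, 171.0), (12.0, 4.0), 90.0)
[158 194  11  25  52] [0.4543 0.3882 0.164 ] ((163.2842254638672, 206.1785125732422), (9.575024604797363, 24.062454223632812), 2.38594388961792)
[ 417  194   95   75 5084] [ 0.355  -0.5539  0.164 ] ((464.07550048828125, 230.9278106689453), (61.40415573120117, 85.44446563720703), 79.99201965332031)
[144 196  12  20  59] [0.4614 0.4432 0.164 ] ((148.90821838378906, 205.12193298339844), (10.206766128540039, 19.41902732849121), 6.009006023406982)
[358 224   7   5  18] [ 0.3803 -0.2321  0.164 ] ((361.2307434082031, 224.8461151123047), (4.992301940917969, 4.437601566314697), 56.3099365234375)
[362 264  35  34 921] [ 0.2087 -0.28    0.164 ] ((379.0308532714844, 280.24615478515625), (30.26447296142578, 30.76061248779297), 82.87498474121094)
```

View pics/t2.png

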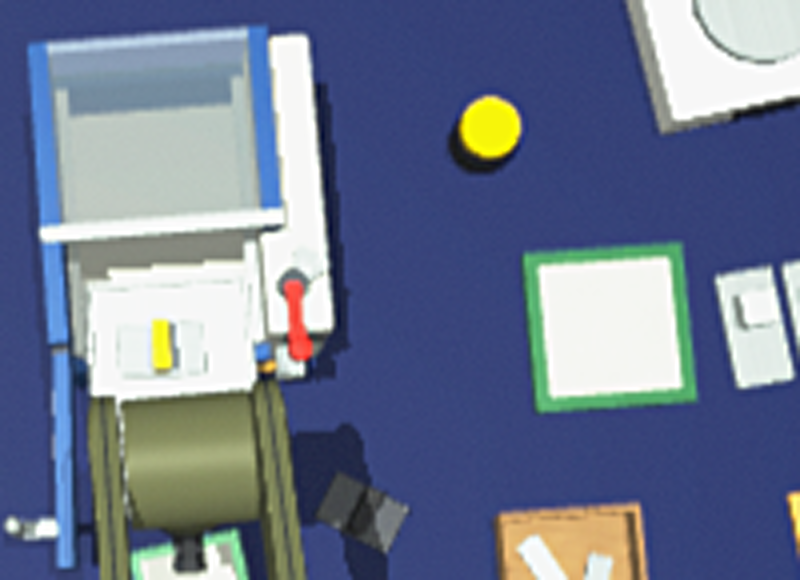

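The tray is out about 147 mm. The yellow rib is at about (163,345) in the crop, which gives world (0.562, 0.083).

arm_command(
  linear=[
    [0,0,0],
    [0,0,0],
    [0,0,0],
    [0,0,0],
    [0,0,-1.5],
  ],
  turn=[0,0,0,0,0],
  grip=-0.2,
)

```text
time_s: 14.47
eef_pos: [0.4394, 0.0701, 0.1591]
eef_rot: [[-0.046, 0.999, -0.006], [0.999, 0.046, -0.0], [0.0, -0.006, -1.0]]
force: [-0.6, -0.2, -0.5]
width: 0.0515
grasp_force: 0.0
```

arm_command(
  linear=[
    [0,0,-3],
    [0,0,-4],
    [0,0,-4],
    [0,0,0],
    [0,0,0],
  ],
  turn=[0,0,0.12,0.12,0.12],
)

```text
time_s: 14.88
eef_pos: [0.4437, 0.0704, 0.2741]
eef_rot: [[0.314, 0.949, 0.006], [0.949, -0.314, 0.001], [0.003, 0.006, -1.0]]
force: [0.1, -0.4, -1.2]
width: 0.051
grasp_force: 0.0
```

arm_command(
  linear=[
    [0,0,0],
    [0,0,0],
    [0,0,0],
    [0,0,0],
    [0,0,0],
  ],
  turn=[0.121,0.121,0.121,0.121,0.121],
)

```text
time_s: 15.3
eef_pos: [0.4414, 0.0702, 0.2709]
eef_rot: [[0.798, 0.602, -0.001], [0.602, -0.798, 0.0], [-0.001, -0.001, -1.0]]
force: [0.3, -0.8, -0.0]
width: 0.0509
grasp_force: 0.0
```

arm_command(
  linear=[
    [0,0,0],
    [0,0,0],
    [0,0,0],
    [0,0,0],
    [0,0,0],
  ],
  turn=[0.121,0.121,0.121,0.121,0.121],
)

```text
time_s: 15.72
eef_pos: [0.4414, 0.0702, 0.2708]
eef_rot: [[0.999, 0.041, -0.001], [0.041, -0.999, 0.0], [-0.001, -0.0, -1.0]]
force: [0.8, 0.2, 1.0]
width: 0.0512
grasp_force: 0.0
```

```bash
python3 -c "
from h import *
plan([.56,.083,.26],-1.52);print(ctrl.state()['width'])"
```

```text
th -1.53 turn -0.01 then cm [11.91 -0.67  1.07] pos [0.4414 0.0702 0.2708] q6 1.59
0.05117194729222155
```

arm_command(
  linear=[
    [3,-0.2,0],
    [3,-0.2,0],
    [3,-0.2,0],
    [2.9,-0.1,0],
    [0,0,0],
  ],
  turn=[0,0,0,0,0],
)

```text
time_s: 16.13
eef_pos: [0.5659, 0.0831, 0.2703]
eef_rot: [[0.999, 0.047, 0.003], [0.047, -0.999, 0.0], [0.003, -0.0, -1.0]]
force: [1.0, 0.5, 0.2]
width: 0.0513
grasp_force: 0.0
```

arm_command(
  linear=[
    [0,0,0],
  ],
  turn=[0],
)

```text
time_s: 16.22
eef_pos: [0.5613, 0.0828, 0.2701]
eef_rot: [[0.999, 0.047, -0.002], [0.047, -0.999, 0.0], [-0.002, -0.0, -1.0]]
force: [-0.3, 0.0, 0.6]
width: 0.0513
grasp_force: 0.0
```

```bash
python3 - <<'E'
from h import *
c=cap('wrist');save(c,'w4.png',s=1.5)
hsv=cv2.cvtColor(c['frame'],cv2.COLOR_RGB2HSV);H,S,V=[hsv[...,i].astype(int) for i in range(3)]
m=(H>20)&(H<34)&(S>120)&(V>60);k,l,st,ce=cv2.connectedComponentsWithStats(m.astype(np.uint8))
for i in range(1,k):
    if st[i,4]>100:
        r=cv2.minAreaRect(np.argwhere(l==i)[:,::-1].astype(np.float32));print(st[i],r[2],[onz(c,*q,.164,True).round(4).tolist() for q in cv2.boxPoints(r)],onz(c,*ce[i],.164,True).round(4))
plan([.5617,.083,.134],-1.53)
E
```

```text
[447  25  31  34 835] 90.0 [[0.7354, -0.0974, 0.164], [0.7479, -0.1393, 0.164], [0.7112, -0.1386, 0.164], [0.7011, -0.0974, 0.164]] [ 0.723  -0.1172  0.164 ]
[243 155  17  50 775] 90.0 [[0.5914, 0.0907, 0.164], [0.5921, 0.0773, 0.164], [0.5486, 0.0749, 0.164], [0.5479, 0.0889, 0.164]] [0.5706 0.083  0.164 ]
th -1.524 turn 0.006 then cm [ 0.21 -0.02 13.62] pos [0.5599 0.0828 0.2702] q6 1.6
```

View pics/w4.png

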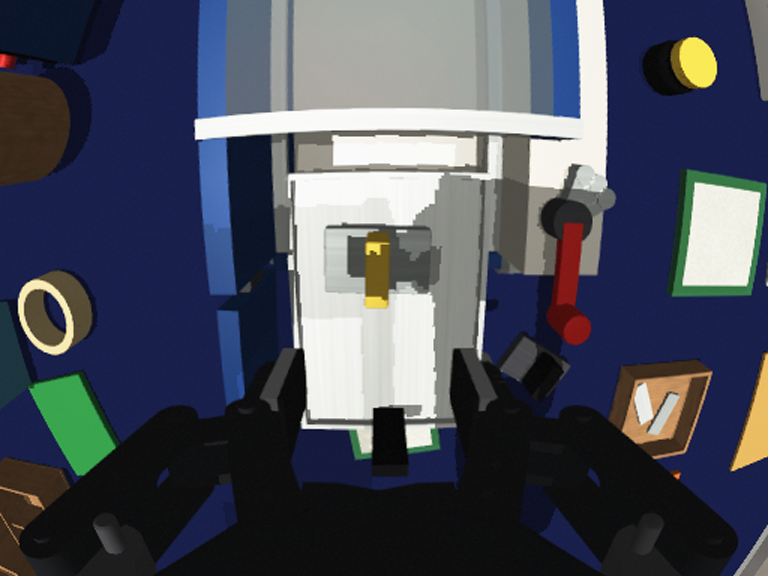

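The yellow rib is centred between the fingers at about (376,270), giving x≈0.566, y≈0.083, aligned with the tool.

arm_command(
  linear=[
    [0.5,0,2.5],
    [0,0,3],
    [0,0,3],
    [0,0,2.5],
    [0,0,1.6],
  ],
  turn=[0,0,0,0,0],
)

```text
time_s: 16.68
eef_pos: [0.5618, 0.0827, 0.1427]
eef_rot: [[0.999, 0.047, -0.005], [0.047, -0.999, -0.0], [-0.005, 0.0, -1.0]]
force: [-0.4, -0.2, -0.7]
width: 0.0515
grasp_force: 0.0
```

arm_command(
  linear=[
    [0,0,1],
    [0,0,0],
    [0,0,0],
  ],
  turn=[0,0,0],
)

```text
time_s: 16.93
eef_pos: [0.5648, 0.0828, 0.1356]
eef_rot: [[0.999, 0.047, -0.001], [0.047, -0.999, -0.0], [-0.001, -0.0, -1.0]]
force: [0.3, -0.1, 0.6]
width: 0.0513
grasp_force: 0.0
```

arm_command(
  linear=[
    [0,0,0],
    [0,0,0],
    [0,0,0],
    [0,0,0],
    [0,0,0],
  ],
  turn=[0,0,0,0,0],
  grip=1,
  force=60,
)

```text
time_s: 17.35
eef_pos: [0.5664, 0.0831, 0.1369]
eef_rot: [[0.999, 0.047, 0.003], [0.047, -0.999, 0.001], [0.003, -0.0, -1.0]]
force: [-0.7, -0.1, 7.0]
width: 0.0127
grasp_force: 60.0
```

arm_command(
  linear=[
    [0,0,0],
    [0,0,0],
    [0,0,-0.5],
    [0,0,-1],
    [0,0,-1],
  ],
  turn=[0,0,0,0,0],
)

```text
time_s: 17.77
eef_pos: [0.5641, 0.0826, 0.1599]
eef_rot: [[0.999, 0.047, -0.003], [0.047, -0.999, -0.0], [-0.003, 0.0, -1.0]]
force: [0.4, 1.0, -5.5]
width: 0.0132
grasp_force: 58.5
```

arm_command(
  linear=[
    [0,0,-2],
    [0,0,-3],
    [0,0,-3],
    [0,0,-3],
    [0,0,0],
  ],
  turn=[0,0,0,0,0],
)

```text
time_s: 18.18
eef_pos: [0.5692, 0.083, 0.2777]
eef_rot: [[0.999, 0.047, 0.013], [0.047, -0.999, 0.001], [0.013, -0.0, -1.0]]
force: [2.1, 0.8, -3.0]
width: 0.013
grasp_force: 58.9
```

```bash
python3 - <<'E'
from h import *
for cn in ('scene','top'):
    b=cap(cn);hsv=cv2.cvtColor(b['frame'],cv2.COLOR_RGB2HSV);H,S,V=[hsv[...,i].astype(int) for i in range(3)]
    m=((H>50)&(H<85)&(S>100)&(V>50)).astype(np.uint8);c,_=cv2.findContours(m,cv2.RETR_EXTERNAL,cv2.CHAIN_APPROX_NONE)
    for q in c:
        if cv2.contourArea(q)>600:
            a=cv2.approxPolyDP(q,6,True)[:,0];P=np.array([onz(b,*p,.012) for p in a]);print(cn,len(a),P[:,:2].round(3).tolist(),((P.max(0)+P.min(0))/2).round(4))
plan([.590,-.311,.26])
E
```

```text
scene 4 [[0.529, -0.38], [0.665, -0.378], [0.664, -0.239], [0.53, -0.243]] [ 0.5971 -0.3098  0.012 ]
scene 4 [[0.217, 0.492], [0.254, 0.393], [0.394, 0.436], [0.361, 0.538]] [0.3058 0.465  0.012 ]
top 4 [[0.385, 0.438], [0.352, 0.543], [0.211, 0.497], [0.243, 0.397]] [0.2978 0.4698 0.012 ]
top 4 [[0.662, -0.375], [0.658, -0.241], [0.519, -0.245], [0.527, -0.382]] [ 0.5905 -0.3114  0.012 ]
th -1.524 turn 0 then cm [ 0.56 39.45  1.18] pos [0.566  0.0828 0.2717] q6 1.6
```

arm_command(
  linear=[
    [0,1.5,0],
    [0,2.5,0],
    [0,3,0],
    [0.1,3,0],
    [0.1,3,0],
  ],
  turn=[0,0,0,0,0],
)

```text
time_s: 18.7
eef_pos: [0.5714, -0.0477, 0.2674]
eef_rot: [[0.999, 0.048, -0.006], [0.048, -0.999, 0.001], [-0.006, -0.001, -1.0]]
force: [1.4, -0.2, -5.2]
width: 0.0132
grasp_force: 58.9
```

arm_command(
  linear=[
    [0.1,3,0],
    [0.1,3,0],
    [0.1,3,0],
    [0.1,3,0],
    [0.1,3,0],
  ],
  turn=[0,0,0,0,0],
)

```text
time_s: 19.12
eef_pos: [0.5836, -0.1974, 0.2671]
eef_rot: [[0.999, 0.047, -0.006], [0.047, -0.999, 0.002], [-0.006, -0.003, -1.0]]
force: [0.4, 1.1, -5.4]
width: 0.0132
grasp_force: 58.9
```

arm_command(
  linear=[
    [0.1,3,0],
    [0,3,0],
    [0,2.5,0],
    [0,1.9,0],
    [0,0,0],
  ],
  turn=[0,0,0,0,0],
)

```text
time_s: 19.53
eef_pos: [0.5902, -0.3046, 0.2672]
eef_rot: [[0.999, 0.043, -0.004], [0.043, -0.999, -0.001], [-0.004, 0.001, -1.0]]
force: [-0.3, -0.8, -5.6]
width: 0.0129
grasp_force: 59.3
```

arm_command(
  linear=[
    [0,0,0],
    [0,0,0],
  ],
  turn=[0,0],
)

```text
time_s: 19.7
eef_pos: [0.5905, -0.2993, 0.2686]
eef_rot: [[0.999, 0.047, -0.003], [0.047, -0.999, 0.003], [-0.003, -0.003, -1.0]]
force: [-0.9, 0.2, -5.8]
width: 0.0129
grasp_force: 59.3
```

```bash
python3 - <<'E'
from h import *
s=ctrl.state();print(s['width'],s['grasp_force'],s['force'])
plan([.593,-.311,.036])
c=cap('wrist');save(c,'w5.png',s=1.5)
E
```

```text
0.012933232481521008 59.281861782073975 [-0.86949163  0.155194   -5.78235856]
th -1.524 turn 0 then cm [ 0.26  1.25 23.25] pos [ 0.5905 -0.2993  0.2686] q6 0.99
```

View pics/w5.png

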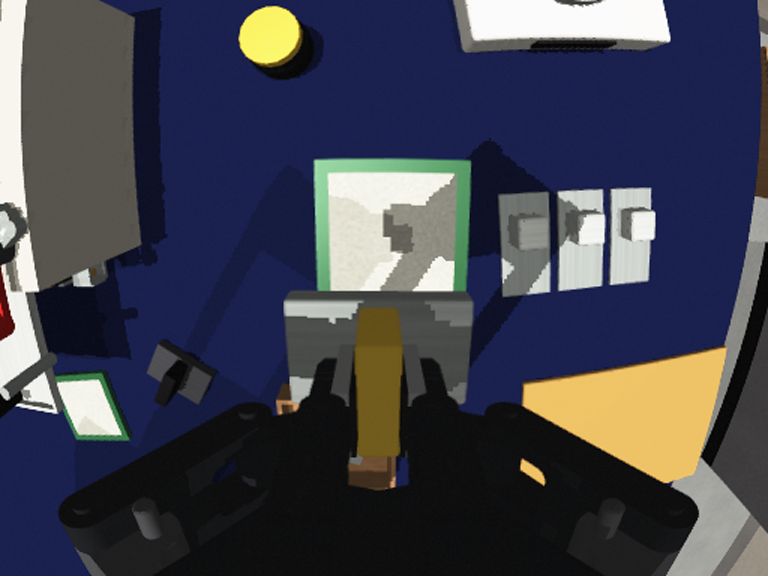

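The block hangs level over the plate, whose rear edge is at (392,165), about 1.2 cm to the right as computed.

arm_command(
  linear=[
    [0.3,1.2,2],
    [0,0,3],
    [0,0,3.5],
    [0,0,3.5],
    [0,0,3.5],
  ],
  turn=[0,0,0,0,0],
)

```text
time_s: 20.17
eef_pos: [0.5951, -0.3106, 0.1145]
eef_rot: [[0.999, 0.048, 0.001], [0.048, -0.999, -0.0], [0.001, 0.0, -1.0]]
force: [0.2, 0.4, -6.0]
width: 0.0126
grasp_force: 59.3
```

arm_command(
  linear=[
    [0,0,2.5],
    [0,0,2],
    [0,0,1],
    [0,0,0],
    [0,0,0],
  ],
  turn=[0,0,0,0,0],
)

```text
time_s: 20.58
eef_pos: [0.5953, -0.3115, 0.0606]
eef_rot: [[0.999, 0.048, -0.0], [0.048, -0.999, 0.0], [-0.0, -0.0, -1.0]]
force: [0.8, -0.1, -5.6]
width: 0.0129
grasp_force: 59.2
```

```bash
python3 - <<'E'
from h import *
s=ctrl.state();print(s['force'],s['width']);plan([.593,-.311,.035])
E
```

```text
[ 0.77959301 -0.08013972 -5.63355587] 0.012919487253315284
th -1.523 turn 0 then cm [-0.22 -0.06  2.56] pos [ 0.5953 -0.3115  0.0606] q6 0.98
```

arm_command(
  linear=[
    [-0.1,0,1],
    [0,0,0.7],
    [0,0,0.4],
    [0,0,0.2],
    [0,0,0],
  ],
  turn=[0,0,0,0,0],
)

```text
time_s: 21.0
eef_pos: [0.5935, -0.3122, 0.0369]
eef_rot: [[0.999, 0.047, -0.001], [0.047, -0.999, 0.0], [-0.001, -0.0, -1.0]]
force: [-0.0, 0.8, -5.8]
width: 0.013
grasp_force: 59.4
```

arm_command(
  linear=[
    [0,0,0.15],
    [0,0,0],
    [0,0,0],
  ],
  turn=[0,0,0],
)

```text
time_s: 21.25
eef_pos: [0.594, -0.3125, 0.036]
eef_rot: [[0.999, 0.047, 0.0], [0.047, -0.999, -0.0], [0.0, 0.0, -1.0]]
force: [-0.5, -0.4, -4.8]
width: 0.0129
grasp_force: 59.4
```

arm_command(
  linear=[
    [0,0,0.15],
    [0,0,0],
    [0,0,0],
  ],
  turn=[0,0,0],
)

```text
time_s: 21.5
eef_pos: [0.5943, -0.3126, 0.0351]
eef_rot: [[0.999, 0.047, 0.001], [0.047, -0.999, -0.001], [0.001, 0.001, -1.0]]
force: [-0.2, 0.1, -1.0]
width: 0.013
grasp_force: 59.9
```

arm_command(
  linear=[
    [0,0,0],
    [0,0,0],
    [0,0,0],
    [0,0,0],
    [0,0,0],
  ],
  turn=[0,0,0,0,0],
  grip=-0.2,
  force=40,
)

```text
time_s: 21.92
eef_pos: [0.5941, -0.3124, 0.0346]
eef_rot: [[0.999, 0.047, 0.001], [0.047, -0.999, -0.0], [0.001, 0.0, -1.0]]
force: [-0.5, 1.2, -0.8]
width: 0.0511
grasp_force: 0.0
```

arm_command(
  linear=[
    [0,0,-1],
    [0,0,-2],
    [0,0,-3],
    [0,0,-4],
    [0,0,-4],
  ],
  turn=[0,0,0,0,0],
)

```text
time_s: 22.33
eef_pos: [0.5931, -0.3118, 0.1755]
eef_rot: [[0.999, 0.047, -0.002], [0.047, -0.999, 0.001], [-0.002, -0.001, -1.0]]
force: [1.1, -0.7, -0.2]
width: 0.0512
grasp_force: 0.0
```

arm_command(
  linear=[
    [0,0,-4],
    [0,0,-4],
    [0,0,-2],
    [0,0,0],
    [0,0,0],
  ],
  turn=[0,0,-0.12,-0.12,-0.12],
)

```text
time_s: 22.75
eef_pos: [0.5949, -0.3129, 0.2785]
eef_rot: [[0.916, 0.401, 0.006], [0.401, -0.916, -0.003], [0.004, 0.005, -1.0]]
force: [-0.1, -0.7, -1.0]
width: 0.0515
grasp_force: 0.0
```

```bash
python3 - <<'E'
from h import *
c=cap('scene')
hsv=cv2.cvtColor(c['frame'],cv2.COLOR_RGB2HSV);H,S,V=[hsv[...,i].astype(int) for i in range(3)]
m=(H>20)&(H<32)&(S>120)&(V>60);k,l,st,ce=cv2.connectedComponentsWithStats(m.astype(np.uint8))
for i in range(1,k):
    if st[i,4]>10:print(st[i],onz(c,*ce[i],.055).round(3))
plan([.452,.07,.27],.047)
E
```

```text
[ 98 147   9   9  55] [ 0.299 -0.476  0.055]
[  18  149   72   47 1992] [ 0.423 -0.635  0.055]
[ 72 169   9   8  40] [ 0.405 -0.539  0.055]
[ 86 171  16  21 229] [ 0.433 -0.464  0.055]
[121 219   8  15  80] [ 0.602 -0.311  0.055]
[136 268  19  18 263] [ 0.764 -0.206  0.055]
th -1.153 turn -1.2 then cm [ 38.88 -12.41   0.58] pos [ 0.5942 -0.3125  0.277 ] q6 0.61
```

arm_command(
  linear=[
    [0,0,0],
    [0,0,0],
    [0,0,0],
    [0,0,0],
    [0,0,0],
  ],
  turn=[-0.12,-0.12,-0.12,-0.12,-0.12],
)

```text
time_s: 23.22
eef_pos: [0.5936, -0.3121, 0.2745]
eef_rot: [[0.532, 0.847, -0.0], [0.847, -0.532, 0.0], [0.0, -0.0, -1.0]]
force: [0.2, 0.3, 0.0]
width: 0.0513
grasp_force: 0.0
```

arm_command(
  linear=[
    [0,0,0],
    [0,0,0],
    [0,0,0],
    [0,0,0],
    [0,0,0],
  ],
  turn=[-0.12,-0.12,-0.12,-0.12,-0.12],
)

```text
time_s: 23.63
eef_pos: [0.5936, -0.3121, 0.2744]
eef_rot: [[-0.039, 0.999, -0.0], [0.999, 0.039, 0.0], [0.0, -0.0, -1.0]]
force: [-0.2, -0.4, 0.4]
width: 0.0511
grasp_force: 0.0
```

```bash
python3 - <<'E'
from h import *
plan([.443,.069,.27],.047)
E
```

```text
th 0.039 turn -0.008 then cm [ 38.77 -13.25   0.46] pos [ 0.5936 -0.3121  0.2744] q6 -0.59
```

arm_command(
  linear=[
    [3.5,-1.2,0],
    [3.5,-1.2,0],
    [3.5,-1.2,0],
    [3.5,-1.2,0],
    [3.5,-1.2,0],
  ],
  turn=[-0.008,0,0,0,0],
)

```text
time_s: 24.05
eef_pos: [0.5253, -0.1385, 0.2744]
eef_rot: [[-0.041, 0.999, -0.0], [0.999, 0.041, 0.0], [0.0, -0.0, -1.0]]
force: [0.2, 0.4, 0.4]
width: 0.0512
grasp_force: 0.0
```

arm_command(
  linear=[
    [3.5,-1.2,0],
    [3.5,-1.2,0],
    [3.5,-1.2,0],
    [3.5,-1.2,0],
    [3.5,-1.2,0],
  ],
  turn=[0,0,0,0,0],
)

```text
time_s: 24.47
eef_pos: [0.4576, 0.0336, 0.2747]
eef_rot: [[-0.041, 0.999, 0.0], [0.999, 0.041, 0.0], [0.0, 0.0, -1.0]]
force: [0.5, 1.4, -0.4]
width: 0.0512
grasp_force: 0.0
```

arm_command(
  linear=[
    [3.5,-1.2,0],
    [0,0,0],
    [0,0,0],
    [0,0,0],
  ],
  turn=[0,0,0,0],
)

```text
time_s: 24.8
eef_pos: [0.4454, 0.0666, 0.2747]
eef_rot: [[-0.044, 0.999, 0.001], [0.999, 0.044, -0.001], [-0.001, 0.001, -1.0]]
force: [0.9, -0.3, 0.4]
width: 0.0513
grasp_force: 0.0
```

```bash
python3 - <<'E'
from h import *
plan([.443,.069,.148],.047)
E
```

```text
th 0.044 turn -0.003 then cm [ 0.26 -0.24 12.67] pos [0.4454 0.0666 0.2747] q6 0.01
```

arm_command(
  linear=[
    [0.2,-0.2,2.5],
    [0,0,3],
    [0,0,3],
    [0,0,2.5],
    [0,0,1.6],
  ],
  turn=[0,0,0,0,0],
)

```text
time_s: 25.22
eef_pos: [0.4425, 0.0668, 0.1459]
eef_rot: [[-0.04, 0.999, -0.003], [0.999, 0.04, -0.001], [-0.001, -0.003, -1.0]]
force: [0.0, -0.3, -0.1]
width: 0.0513
grasp_force: 0.0
```

arm_command(
  linear=[
    [0,0,0],
    [0,0,0],
    [0,0,0],
    [0,0,0],
    [0,0,0],
  ],
  turn=[0,0,0,0,0],
  grip=1,
)

```text
time_s: 25.63
eef_pos: [0.4446, 0.0678, 0.1494]
eef_rot: [[-0.044, 0.999, 0.003], [0.999, 0.044, -0.001], [-0.001, 0.003, -1.0]]
force: [0.9, -2.5, -0.4]
width: 0.0093
grasp_force: 39.9
```

arm_command(
  linear=[
    [0,0,0],
    [0,0,0],
    [0,0.5,0],
    [0,1,0],
    [0,1.4,0],
  ],
  turn=[0,0,0,0,0],
)

```text
time_s: 26.05
eef_pos: [0.4712, 0.0693, 0.1494]
eef_rot: [[-0.045, 0.999, -0.001], [0.999, 0.045, -0.001], [-0.001, -0.001, -1.0]]
force: [-2.2, -5.0, 5.2]
width: 0.0094
grasp_force: 40.7
```

```bash
python3 - <<'E'
from h import *
s=ctrl.state();print(s['width'],s['force']);plan([.5892,.0765,.1485])
E
```

```text
0.009418997917757617 [-2.23468958 -5.03335016  5.18021443]
th 0.045 turn 0 then cm [ 0.19 11.82  0.08] pos [0.4712 0.0693 0.1494] q6 0.01
```

arm_command(
  linear=[
    [0,1.6,0],
    [0,1.6,0],
    [0,1.6,0],
    [0,1.6,0],
    [0,1.6,0],
  ],
  turn=[0,0,0,0,0],
)

```text
time_s: 26.47
eef_pos: [0.5525, 0.0737, 0.1494]
eef_rot: [[-0.044, 0.999, 0.0], [0.999, 0.044, 0.0], [0.0, 0.0, -1.0]]
force: [-3.3, -1.0, 5.8]
width: 0.0097
grasp_force: 40.9
```

arm_command(
  linear=[
    [0,1.4,0],
    [0,1,0],
    [0,0.6,0],
    [0,0.3,0],
    [0,0,0],
  ],
  turn=[0,0,0,0,0],
)

```text
time_s: 26.88
eef_pos: [0.5868, 0.0756, 0.1494]
eef_rot: [[-0.044, 0.999, 0.003], [0.999, 0.044, 0.001], [0.001, 0.003, -1.0]]
force: [1.7, 1.0, 4.4]
width: 0.0094
grasp_force: 40.6
```

```bash
python3 - <<'E'
from h import *
s=ctrl.state();print(s['width'],s['force']);plan([.5892,.0765,.1485])
E
```

```text
0.009403452700978811 [1.6744832  0.98758472 4.38238606]
th 0.044 turn 0 then cm [0.08 0.25 0.1 ] pos [0.5868 0.0756 0.1494] q6 0.01
```

Push a bit more against the stop, then release gently with a small opening.

arm_command(
  linear=[
    [0,0.2,0],
    [0,0.2,0],
    [0,0,0],
  ],
  turn=[0,0,0],
)

```text
time_s: 27.13
eef_pos: [0.5896, 0.0758, 0.1494]
eef_rot: [[-0.044, 0.999, 0.002], [0.999, 0.044, 0.001], [0.001, 0.002, -1.0]]
force: [-0.1, 0.9, 5.6]
width: 0.0094
grasp_force: 40.8
```

arm_command(
  linear=[
    [0,0,0],
    [0,0,0],
    [0,0,0],
    [0,0,0],
    [0,0,0],
  ],
  turn=[0,0,0,0,0],
  grip=0.3,
)

```text
time_s: 27.55
eef_pos: [0.5888, 0.075, 0.148]
eef_rot: [[-0.044, 0.999, -0.001], [0.999, 0.044, 0.0], [0.0, -0.001, -1.0]]
force: [1.0, 0.4, 0.7]
width: 0.0296
grasp_force: 0.0
```

arm_command(
  linear=[
    [0,0,-1.5],
    [0,0,-3],
    [0,0,-3],
    [0,0,-3],
    [0,0,-3],
  ],
  turn=[0,0,0,0,0],
)

```text
time_s: 27.97
eef_pos: [0.5887, 0.0749, 0.2844]
eef_rot: [[-0.044, 0.999, -0.001], [0.999, 0.044, 0.0], [0.0, -0.001, -1.0]]
force: [0.4, 0.3, 0.2]
width: 0.0298
grasp_force: 0.0
```

arm_command(
  linear=[
    [0,-3,-3],
    [0,-3,-3],
    [0,-3,0],
    [0,-3,0],
    [0,0,0],
  ],
  turn=[0,0,0,0,0],
)

```text
time_s: 28.38
eef_pos: [0.4643, 0.0696, 0.343]
eef_rot: [[-0.044, 0.999, -0.003], [0.999, 0.044, 0.0], [0.0, -0.003, -1.0]]
force: [-0.7, -0.7, -0.1]
width: 0.0301
grasp_force: 0.0
```

```bash
python3 - <<'E'
from h import *
print(ctrl.state()['force'])
c=cap('scene');save(c,'end.png',(90,120,350,315),3)
E
```

```text
[-0.69903564 -0.70616694 -0.08664899]
```

View pics/end.png

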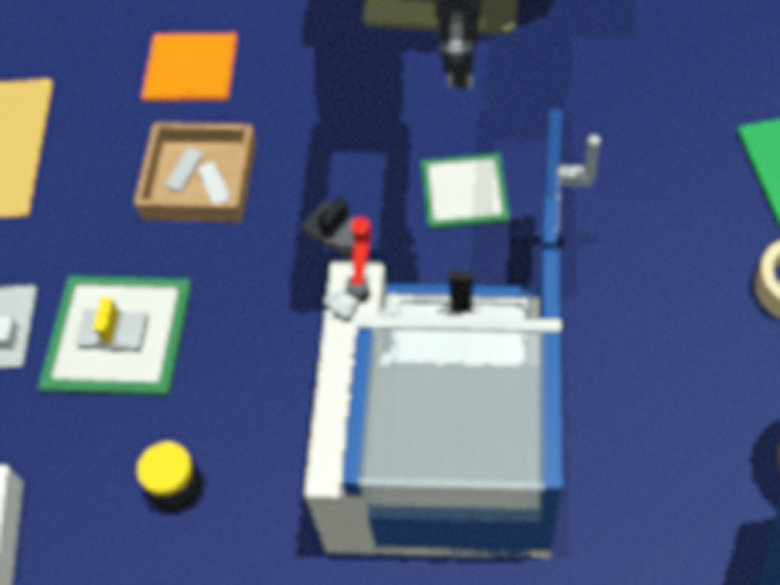

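The block stands upright at (112,328) in the middle of the plate. The tray tab is back home at (460,290), the door is open, and the lever points forward.

```bash
python3 -c "
from cell import ctrl
print(ctrl.job_done())"
```

```text
the job is handed in; nothing more can be done
None
```

I carried out every step and handed the job in at about 28 s of the 72 s allowed: the block is on the glass plate, the tray is home, and the top half and lever are still open. The hand-in returned no verdict, so this rests on the last camera view and the pose readings.

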